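# Load a fittings bin into its rack bay behind the drop catch

## Task

Pick up the blue bin of brass fittings by its black tab, set it down on the steel bed in front of the rack bay, and slide it in so that the bin's own front edge lifts the red drop catch; keep pushing gently against the spring buffer until the catch drops behind the bin, then let go and leave the bin fully home and latched. Keep the bin level, never force it against the bay, keep the fingers off the bay and the catch, and leave everything else on the counter where it is.

Things in the scene. Friction and masses are not known exactly. Their poses are not given: they have to be found in the camera images.
- bin: Loose open blue plastic bin of brass fittings, 0.3 to 0.65 kg: box 100 (x) by 90 (y) by 52 mm high, walls 4 mm. Origin: centre of its underside; x points to its leading end (the end that goes in first), z up. An upright black tab stands off its -x end, 12 mm thick (x), 50 mm wide (y), centred at x = -78 mm, y = 0, from 20 to 110 mm up.
- bin_tab (a point): The point to grasp on the bin's black tab, 88 mm above the bin's underside, at bin x = -78, y = 0. Pinch the 12 mm thickness, closing along the bin's x: the fingers then stay above the bin's 52 mm rim. The tab stays outside the catch when the bin is home.
- bay: Fixed rack bay. Origin on the counter, below about the middle of the bin when home; x points into the bay (direction to push; the bin's x goes along it), z up. Steel bed from x = -250 to +95, y = -62 to 62 mm: the bin slides on it at z = 5 mm. Roof from x = 20 to 85, 82 to 87 mm up: the bin cannot go in from above. Over 40 N between bin and bay counts as forcing.
- bay_mouth (a point): On the bed (z = 5 mm) midway between the front ends of the side guides, at bay x = -137, y = 0. Guides 33 mm high, flared from here (12 mm wider each side) to x = -100, then straight with inner faces at y = 47 and -47 mm: 2 mm play each side of the bin. Set the bin down before here, its origin at about bay x = -195, then slide it in. Sliding friction 1 to 4 N.
- bay_home (a point): On the bed at bay x = 0, y = 0. Past it a dark carriage holds a spring buffer, 1.1 N/mm, 12 mm travel, then a hard stop. The carriage also holds the catch (post 84 mm high at y = 66 to 74); the shop sets it up to 16 mm in or out, unmeasured: find it by feel. At middle setting the bin (its origin) meets the pad at bay x = -4; the catch drops at about 4; pad bottoms at 8. All shift together.
- catch (a joint): Red drop catch, rad, 0 = down (tip 22 mm below the bin's rim), positive = lifted. A 77 mm arm, 14 mm wide, 160 g, hinged 71 mm up at bay x = -124, y = 34 to 48 (middle setting), trailing inwards and down; falls by its own weight. The bin meets it with its origin at x = -152, pushing 1 to 4 N; it rides on the bin's side wall at about 0.3 rad, then drops to 0 behind the bin's end wall.
- spare_bin: Loose grey bin 100 x 90 x 52 mm, no tab; bystander.
- elbow: Loose galvanised pipe elbow, about 65 x 42 x 49 mm; bystander.
- tee: Loose brass tee, 75 x 54 x 28 mm; bystander.
- valve: Loose brass ball valve with red lever, 110 x 34 x 49 mm; bystander.
- coupling: Loose steel coupling ring, 48 mm across, 45 mm high; bystander.
- wrench: Loose wrench lying flat; bystander.

How it is judged:
On the way, in this order (a step that is already met when the one before it is completed fails the run):
1. the bin stands level on the bed in front of the catch, in line with the bay, the catch still down (x of bin in the frame of bay between -0.24 and -0.14 m and y of bin in the frame of bay between -0.02 and 0.02 m and z of bin in the frame of bay below 0.01 m and angle between the x axis of bin and the x axis of bay, either way round below 0.15 rad and value of joint catch below 0.05 rad and contact force between bin and bay above 0.3 N), for 0.1 s.
2. the bin, low in the guides, carries the lifted catch (x of bin in the frame of bay between -0.12 and -0.03 m and z of bin in the frame of bay below 0.016 m and value of joint catch above 0.15 rad), for 0.2 s.
At the end, for the whole second after the job is handed in: The bin is home: its origin between x = -30 and +30 mm of the bay's origin, within 6 mm of its centre line and less than 10 mm above the counter, flat within 0.05 rad, in line within 0.08 rad, at rest, with the catch fully down (under 0.06 rad) behind it, let go (value of joint catch below 0.06 rad and x of bin in the frame of bay between -0.03 and 0.03 m and y of bin in the frame of bay between -0.006 and 0.006 m and z of bin in the frame of bay below 0.01 m and angle between bin's own z axis and vertical below 0.05 rad and angle between the x axis of bin and the x axis of bay, either way round below 0.08 rad and linear speed of bin below 0.01 m/s and velocity of joint catch below 0.1 rad/s); the robot touches nothing.
It fails at once if the bin is forced against the bay, its catch or its buffer (over 40 N) (contact force between bin and bay above 40 N).
It fails at once if the fingers press on the bay or lift the catch themselves (over 2 N) (contact force between the fingers and bay above 2 N).
It fails at once if the bin is tipped by more than 0.35 rad (angle between bin's own z axis and vertical above 0.35 rad).
It fails at once if a bystander is moved by more than 25 mm (distance of any of spare_bin, elbow, tee, valve, coupling, wrench from where it was at the start of the episode above 0.025 m).
It also fails if it takes over 70 s, if anything falls off the work surface, if the arm or the gripper's body presses on something with over 40 N, if the wrist force passes 120 N, or if a joint passes its speed limit or range.

## Robot

A 6-joint arm with a two-finger parallel gripper is mounted at the origin on the work surface. World frame = base frame: x ahead of the robot, y to its left, z up, the work surface at z = 0. Lengths are in m, angles in rad, forces in N, time in s.
With the tool pointing down it reaches from about 0.3 to 0.875 m from the base axis. Payload 6.4 kg.
Tool frame: the origin (TCP) lies between the finger pads; the fingertips stand 19 mm ahead of it and the grasp point (between the pads) is the TCP (ctrl.tips_ahead is the z of the fingertips in the tool frame, in m); z points along the fingers, y is the line along which they close (so a half turn about z gives the same grasp; the last joint's range is limited). The gripper opens to 85 mm and grips with 20 to 120 N. Pads are 22 mm wide; open, the fingers measure 114 mm over their backs; the gripper's body (76 mm by 85 mm) begins 54 mm behind the grasp point. The pads swing forward as they close: fully open they stand 13 mm farther back than shut.
Start: joints at [0.948, 0.181, 1.607, -0, 1.354, -0.206], TCP at [0.233, 0.526, 0.25] pointing down, gripper open.
Joint ranges: [-2.99, 2.99], [-0.89, 2.07], [0.3, 2.58], [-1.14, 4.28], [0, 2.63], [-3.12, 3.12]. Speed limits (rad/s): [2.57, 2.57, 3.01, 3.14, 3.14, 3.14].

## Interface

Orientations are given as a unit quaternion [w, x, y, z].
In Python, from bench import readout, vision, ctrl gives the robot as it stands.
- The arm moves only by the tool play_rows, never from a script. Its arguments are lists of equal length, an entry for each row: "xyz": the shift along the tool's x, y, z in mm, a list of three; "rot": the turn, a rotation vector about the tool's x, y, z in rad, a list of three; "grip": the opening, from 0 (shut) to 1 (fully open). In form: {"xyz": [[x, y, z], ...], "rot": [[rx, ry, rz], ...], "grip": [grip, ...]}. A call has exactly 10 rows; each row is the pose to reach, as a shift and turn from the pose commanded when the call began, along the tool's axes at that moment; what a row does not reach only later rows make up. A row lasts 1/8 s, in which the tool goes at most 62.5 mm and 10.7 degrees, less where a joint would pass 70% of its speed; a pose out of reach is approached as far as the arm can. A call with a gripper value outside its range is refused whole. The fingers move at their own pace and stop on an object; the grip force is fixed at half the most. Time passes only in rows, so rows that repeat a pose let the fingers close, or fill a call up. It gives the time, the measured TCP pose, the force, the opening and the grip force at its end, in the units of the state.
- readout.get_obs(): the state, without advancing time (a new reading comes with each control period).
- vision.camera(name): name is "scene" or "top" or "wrist"; returns a dict with "color" (420x560x3 uint8, red, green, blue), "depth" (420x560 float32, m along the optical axis (not along the pixel's ray), 0 where there is no reading), "camera_matrix" (3x3 intrinsics, pixels), "k1" (the pictures are not rectified: a ray, as slopes to the right and down, at radius r is drawn at 1 + k1 r^2 times it, then the intrinsics apply), "extrinsics" (4x4, takes a point from camera to world coordinates); the wrist camera has in their place "hand_eye" (4x4, takes a point from camera to tool coordinates, whose origin is the TCP and whose axes are the flange's). Camera axes: x right, y down, z forward; pixel columns grow to the right and rows downward; lengths in m; the calibration is good to about 2 mm. A picture is of the moment at which its call begins: read the wrist's pose just before it.
- ctrl.hand_in(): hands the job in; it is judged then, once.
The state is a dict: "time_s": time; "q": joint angles; "dq": joint speeds; "joint_efforts": joint torques, N m; "eef_pos": TCP position; "eef_rot": TCP orientation; "wrist_force": force on the tool from outside, world axes, zero at the start; "torque": the same for the moment, N m; "opening": opening from 0.0 (shut) to 1.0 (fully open); "grasp_force": force on a finger pad.
Only numpy, scipy, OpenCV 4.12 (cv2) and the standard library are available. Lean on these libraries where they do the work, as an engineer would, in place of code of your own. Each camera call takes 0.05 s, during which the arm holds its last target. There are 200 camera calls.

## Working session

There is one attempt and no reset: what is moved stays moved. The work goes in short steps, Python scripts to look and compute and a tool call to move; the robot and the scene stay as the last step left them, time stands still between calls to the robot, and variables do not carry over. Pictures are saved under pics/ and viewed, at most 10 in all, crops included, and the job is handed in when it is done.

Besides the shell and the picture viewer there is one more tool, called after "Emit:" as a command line: name --argument value ..., lists and objects as JSON in quotes. play_rows: Moves the arm, as the interface text tells. Its arguments: {"type":"object","properties":{"xyz":{"type":"array","items":{"type":"array","items":{"type":"number"}}},"rot":{"type":"array","items":{"type":"array","items":{"type":"number"}}},"grip":{"type":"array","items":{"type":"number"}}},"required":["xyz","rot","grip"]}

```bash
mkdir -p pics; cat > h.py <<'E'
import numpy as np,cv2,pickle
from bench import readout,vision,ctrl
def cloud(d):
    K=d["camera_matrix"];Z=d["depth"];h,w=Z.shape
    u,v=np.meshgrid(np.arange(w),np.arange(h))
    p=cv2.undistortPoints(np.stack([u,v],-1).reshape(-1,1,2).astype(np.float64),K,np.array([d["k1"],0,0,0,0.])).reshape(h,w,2)
    P=np.dstack([p[...,0]*Z,p[...,1]*Z,Z])
    return P
def world(d):
    P=cloud(d);E=np.array(d["extrinsics"]);W=P@E[:3,:3].T+E[:3,3];W[d["depth"]==0]=np.nan;return W
E
python3 - <<'E'
from h import *
for n in("top","scene"):
    d=vision.camera(n);pickle.dump(d,open(n+".pkl","wb"));cv2.imwrite(f"pics/{n}0.png",d["color"][...,::-1])
o=readout.get_obs();print(o)
d=pickle.load(open("top.pkl","rb"));W=world(d)
hsv=cv2.cvtColor(d["color"],cv2.COLOR_RGB2HSV)
m=(hsv[...,0]>95)&(hsv[...,0]<130)&(hsv[...,1]>110)&(hsv[...,2]>50)
P=W[m];print(m.sum(),np.nanmin(P,0),np.nanmax(P,0),np.nanmedian(P,0))
E
```

```text
{'time_s': 0.1, 'q': array([ 9.47680885e-01,  1.81521259e-01,  1.60786021e+00,  3.00156934e-05,
        1.35379869e+00, -2.06304997e-01]), 'dq': array([ 0.00022448,  0.00033681, -0.00322337,  0.00067425,  0.00121984,
        0.00071488]), 'joint_efforts': array([ 6.49897629e-04, -4.45878088e+01, -3.52235126e+01, -1.53696219e-04,
        4.08341482e-03,  1.65737964e-05]), 'eef_pos': array([0.23249962, 0.52541174, 0.24946667]), 'eef_rot': array([-3.33233951e-04,  2.06903001e-01,  9.78361139e-01, -7.20564933e-04]), 'wrist_force': array([-0.05187252, -0.31549564,  0.98792809]), 'torque': array([-0.04808489,  0.06644656,  0.02031   ]), 'grasp_force': 0.0, 'opening': 1.0005981785812268}
801 [ 0.07925157 -0.00362918 -0.00517399] [0.56536425 0.32970051 0.05858849] [0.50674185 0.27066491 0.0180143 ]
```

View pics/top0.png

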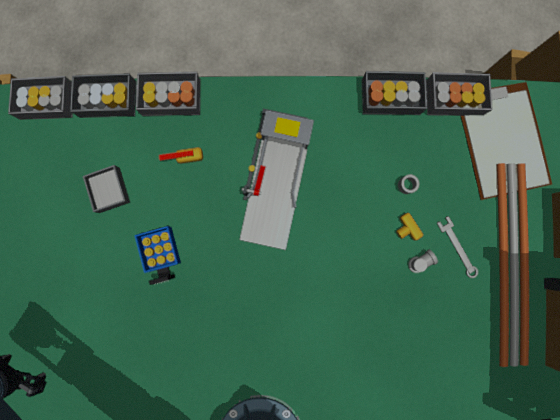

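View pics/scene0.png

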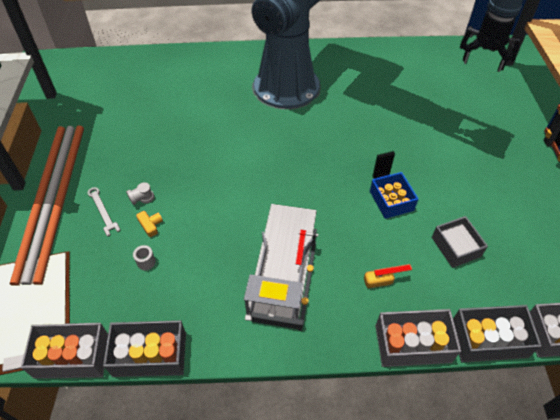

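The top view shows the bin at (158,250) with its tab at (161,277). The bay runs from its front edge (241,240)-(287,248) up to the roof at (287,127), and the red catch is at (258,180). Next I'll measure these.

```bash
cat > m.py <<'E'
from h import *
for n in("top","scene"):
    d=pickle.load(open(n+".pkl","rb"));W=world(d);c=d["color"].astype(int)
    hsv=cv2.cvtColor(d["color"],cv2.COLOR_RGB2HSV)
    X,Y,Z=W[...,0],W[...,1],W[...,2]
    near=(X>.3)&(X<.65)&(Y>.1)&(Y<.42)
    blue=(hsv[...,0]>95)&(hsv[...,0]<130)&(hsv[...,1]>110)&(hsv[...,2]>40)
    rim=near&blue&(Z>.04)&(Z<.06)
    def rect(m,t):
        P=W[m&np.isfinite(Z)];
        if len(P)<5: print(n,t,len(P));return
        r=cv2.minAreaRect(P[:,:2].astype(np.float32)*1000);print(n,t,len(P),np.round(r[0],1),np.round(r[1],1),round(r[2],2),'z',np.round(np.percentile(P[:,2],[5,50,95]),4))
    rect(rim,"rim")
    rect(near&(Z>.075)&(c.max(2)<70),"tab")
    gray=(hsv[...,1]<60)
    reg=(Y<.2)&(Y>-.15)&(X>.3)&(X<.95)
    bed=reg&gray&(Z>-.003)&(Z<.012)&(c.max(2)>130)
    rect(bed,"bed")
    rect(reg&(Z>.075)&(Z<.095)&(X>.6),"roof")
    rect(reg&(Z>.022)&(Z<.042)&gray,"guides")
    red=(hsv[...,1]>150)&((hsv[...,0]<8)|(hsv[...,0]>172))
    rect(reg&red&(Z>.02),"catch")
    np.save(n+"_W.npy",W)
E
python3 m.py
```

```text
top rim 292 [503.5 264.5] [101.4  91.6] 15.64 z [0.0417 0.0503 0.0563]
top tab 106 [430.  242.6] [12.5 50.4] 17.18 z [0.0906 0.1089 0.1126]
top bed 4142 [650.5 -37.7] [125.4 274.5] 77.45 z [0.     0.0047 0.0092]
top roof 1264 [737.4 -51.8] [124.9 225.7] 73.61 z [0.0813 0.0871 0.0916]
top guides 340 [775.4  39.7] [363.5 245.7] 70.03 z [0.0258 0.0327 0.0392]
top catch 193 [755.3 114.9] [323.2 136.3] 42.74 z [0.0419 0.0558 0.0802]
scene rim 402 [502.5 263.4] [104.7  95.3] 15.49 z [0.0409 0.0489 0.0544]
scene tab 190 [430.6 242.5] [14.7 51.6] 8.12 z [0.0774 0.0973 0.1125]
scene bed 3244 [689.   37.7] [339.2 346.2] 82.31 z [0.0007 0.0045 0.0081]
scene roof 1522 [736.5 -52. ] [125.5 230.6] 73.22 z [0.0823 0.0868 0.0903]
scene guides 852 [775.3  40.8] [361.3 250.8] 70.68 z [0.0244 0.0338 0.0394]
scene catch 265 [769.7 124.1] [352.7 142.6] 41.13 z [0.044  0.0531 0.0778]
```

```bash
cat > m2.py <<'E'
from h import *
a=np.radians(-12.5)
def ana(a,y0):
  for n in("top","scene"):
    d=pickle.load(open(n+".pkl","rb"));W=world(d);c=d["color"].astype(int)
    hsv=cv2.cvtColor(d["color"],cv2.COLOR_RGB2HSV)
    X,Y,Z=W[...,0],W[...,1],W[...,2]
    reg=(Y<.2)&(Y>-.2)&(X>.4)&(X<.95)
    ng=~((hsv[...,0]>45)&(hsv[...,0]<95)&(hsv[...,1]>80))
    u=X*np.cos(a)+Y*np.sin(a);v=-X*np.sin(a)+Y*np.cos(a)
    bed=reg&ng&(Z>-.004)&(Z<.014)&(abs(v-y0)<.075)
    print(n,"u bed",np.percentile(u[bed],[0,.5,2]))
    for u0 in np.arange(.5,.7,.02):
        s=bed&(abs(u-u0)<.01); 
        if s.sum()>5: print("  %.2f"%u0,np.round(np.percentile(v[s],[0,2,98,100])*1000,1),s.sum())
    for nm,lo,hi in(("guide",.027,.04),("roof",.081,.093)):
        for u0 in np.arange(.6,.9,.02):
            s=reg&(abs(v-y0)<.09)&(Z>lo)&(Z<hi)&(abs(u-u0)<.01)
            if s.sum()>3:
                q=np.sort(v[s]*1000);k=np.where(np.diff(q)>15)[0]
                print("  ",nm,"%.2f"%u0,s.sum(),[(round(t[0],1),round(t[-1],1)) for t in np.split(q,k+1)])
    red=(hsv[...,1]>150)&((hsv[...,0]<8)|(hsv[...,0]>172))&reg&(Z>.02)&(abs(v-y0)<.075)
    print("catch u,v,z",[np.round(np.percentile(t[red]*1000,[0,5,50,95,100]),1) for t in(u,v,Z)])
    roof=reg&(abs(v-y0)<.075)&(Z>.081)&(Z<.093);print("roof u",np.percentile(u[roof],[0,1,5,50,95,99,100]))
    ye=reg&(hsv[...,0]>22)&(hsv[...,0]<34)&(hsv[...,1]>150)&(Z>.075);print("yellow",[np.round(np.percentile(t[ye]*1000,[2,50,98]),1) for t in(u,v)])
ana(a,.102)
E
python3 m2.py
```

```text
top u bed [0.5040541  0.50568239 0.50975908]
  0.50 [ 42.3  44.9 164.1 167.1] 102
  0.52 [ 40.9  43.7 163.7 167.4] 361
  0.54 [ 40.8  43.4 164.6 167.3] 362
  0.56 [ 40.5  43.3 164.1 167.4] 363
  0.58 [ 40.7  43.4 164.3 167.6] 359
  0.60 [ 40.5  42.8 164.6 166.9] 357
  0.62 [ 40.9  45.1 172.1 176.8] 358
  0.64 [ 40.6  43.1 163.7 172.9] 270
  0.66 [ 41.1  43.3 174.1 177. ] 322
  0.68 [ 40.7  43.2 174.4 176.6] 306
   guide 0.62 23 [(np.float64(38.5), np.float64(45.1)), (np.float64(159.2), np.float64(176.5))]
   guide 0.64 26 [(np.float64(43.1), np.float64(52.7)), (np.float64(153.4), np.float64(162.8))]
   guide 0.66 18 [(np.float64(50.0), np.float64(54.8)), (np.float64(153.1), np.float64(154.9))]
   guide 0.68 23 [(np.float64(51.0), np.float64(55.5)), (np.float64(152.6), np.float64(154.5)), (np.float64(175.6), np.float64(175.6))]
   guide 0.70 25 [(np.float64(50.8), np.float64(55.7)), (np.float64(149.1), np.float64(154.5))]
   guide 0.72 26 [(np.float64(51.0), np.float64(55.6)), (np.float64(149.9), np.float64(154.5))]
   guide 0.74 32 [(np.float64(53.4), np.float64(58.0)), (np.float64(1
[... 2407 characters left out ...]
[(np.float64(139.0), np.float64(148.7)), (np.float64(170.0), np.float64(175.6))]
   roof 0.64 16 [(np.float64(141.8), np.float64(149.5)), (np.float64(169.2), np.float64(177.1))]
   roof 0.78 313 [(np.float64(41.7), np.float64(163.1))]
   roof 0.80 420 [(np.float64(41.5), np.float64(163.3))]
   roof 0.82 459 [(np.float64(41.3), np.float64(163.2))]
   roof 0.84 244 [(np.float64(41.7), np.float64(163.4))]
catch u,v,z [array([625.9, 632. , 668.2, 699.3, 703.6]), array([137.3, 138.1, 143.7, 149.7, 151.1]), array([41.9, 45.2, 59.7, 78.6, 81.5])]
roof u [0.62191622 0.63393298 0.7766332  0.80825057 0.83768559 0.84008746
 0.84146066]
yellow [array([787.3, 806.6, 825.4]), array([ 73.9, 102.2, 130.3])]
```

```bash
cat >> h.py <<'E'
from scipy.spatial.transform import Rotation as R
A=np.radians(-12.5);B0=np.array([.7594,-.0628])
def bay(x,y=0): return B0+np.array([x*np.cos(A)-y*np.sin(A),x*np.sin(A)+y*np.cos(A)])
def tobay(p): d=np.asarray(p)[:2]-B0; return np.array([d[0]*np.cos(A)+d[1]*np.sin(A),-d[0]*np.sin(A)+d[1]*np.cos(A)])
def pose():
    o=readout.get_obs();w,x,y,z=o["eef_rot"];return o,np.array(o["eef_pos"]),R.from_quat([x,y,z,w])
def goal(p,yaw):
    """shift mm, rotvec to reach p with tool down, tool y at yaw(deg)"""
    o,c,r=pose();t=np.radians(yaw);y=np.array([np.cos(t),np.sin(t),0]);z=np.array([0,0,-1.]);x=np.cross(y,z)
    g=R.from_matrix(np.c_[x,y,z]);print("t",o["time_s"],"pos",c.round(4),"shift",(r.inv().apply(np.array(p)-c)*1000).round(1),"rot",(r.inv()*g).as_rotvec().round(4))
E
python3 - <<'E'
from h import *
goal([.4302,.2425,.25],15.8)
E
```

```text
t 0.1 pos [0.2325 0.5254 0.2495] shift [-295.3 -178.7   -0.4] rot [-1.600e-03  3.000e-04  8.782e-01]
```

Emit:
play_rows --xyz '[[-42,-25,0],[-84,-51,0],[-126,-77,0],[-168,-102,0],[-210,-127,0],[-253,-153,0],[-295,-179,0],[-295,-179,0],[-295,-179,0],[-295,-179,0]]' --rot '[[0,0,0.125],[0,0,0.25],[0,0,0.375],[0,0,0.5],[0,0,0.625],[0,0,0.75],[0,0,0.878],[0,0,0.878],[0,0,0.878],[0,0,0.878]]' --grip '[0.6,0.6,0.6,0.6,0.6,0.6,0.6,0.6,0.6,0.6]'

```text
time_s: 1.35
eef_pos: [0.4293, 0.2437, 0.2501]
eef_rot: [-0.0, 0.602, 0.798, -0.0]
wrist_force: [0.3, -0.4, -0.2]
opening: 0.603
grasp_force: 0.0
```

```bash
cat > w.py <<'E'
from h import *
o,c,r=pose();d=vision.camera("wrist");P=cloud(d);H=np.array(d["hand_eye"])
T=P@H[:3,:3].T+H[:3,3];W=r.apply(T.reshape(-1,3)).reshape(T.shape)+c;W[d["depth"]==0]=np.nan
cv2.imwrite("pics/w1.png",d["color"][...,::-1]);pickle.dump((d,W,o),open("w.pkl","wb"))
hsv=cv2.cvtColor(d["color"],cv2.COLOR_RGB2HSV);Z=W[...,2]
blue=(hsv[...,0]>95)&(hsv[...,0]<130)&(hsv[...,1]>110)&(hsv[...,2]>40)
near=np.hypot(W[...,0]-.48,W[...,1]-.26)<.15
def rect(m,t):
    Q=W[m]
    if len(Q)<5: print(t,len(Q));return
    q=cv2.minAreaRect(Q[:,:2].astype(np.float32)*1000);print(t,len(Q),np.round(q[0],1),np.round(q[1],1),round(q[2],2),np.round(np.percentile(Q[:,2],[2,50,98]),4))
rect(near&blue&(Z>.045)&(Z<.06),"rim");rect(near&(Z>.1)&(Z<.118)&(d["color"].max(2)<80),"tabtop")
goal([.4302,.2425,.088],15.8);print(o["wrist_force"],o["opening"])
E
python3 w.py
```

```text
rim 1970 [502.5 264.7] [100.9  90.4] 15.27 [0.0455 0.0516 0.0532]
tabtop 799 [427.5 244.3] [11.4 50.1] 15.72 [0.1067 0.1098 0.1113]
t 1.4 pos [0.4293 0.2437 0.2502] shift [ -1.4   0.6 162.2] rot [-0.0003 -0.0002  0.0027]
[ 0.31763691 -0.42251263 -0.15581628] 0.6030407558531737
```

View pics/w1.png

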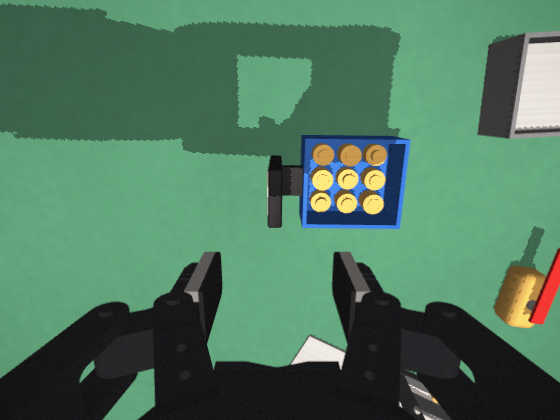

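The wrist view puts the tab at (275,190), midway between the fingers along their closing line. The measured tab is at (428,244) with yaw 15.5°, so I can descend.

Emit:
play_rows --xyz '[[0,-1,30],[0,-1,60],[0,-1,90],[0,-1,115],[0,-1,135],[0,-1,150],[0,-1,162],[0,-1,162],[0,-1,162],[0,-1,162]]' --rot '[[0,0,0],[0,0,0.005],[0,0,0.005],[0,0,0.005],[0,0,0.005],[0,0,0.005],[0,0,0.005],[0,0,0.005],[0,0,0.005],[0,0,0.005]]' --grip '[0.6,0.6,0.6,0.6,0.6,0.6,0.6,0.6,0.6,0.6]'

```text
time_s: 2.65
eef_pos: [0.4297, 0.2426, 0.089]
eef_rot: [0.0, 0.605, 0.796, 0.001]
wrist_force: [-0.2, -0.0, 1.0]
opening: 0.6
grasp_force: 0.0
```

Emit:
play_rows --xyz '[[0,0,0],[0,0,0],[0,0,0],[0,0,0],[0,0,0],[0,0,0],[0,0,0],[0,0,-5],[0,0,-15],[0,0,-25]]' --rot '[[0,0,0],[0,0,0],[0,0,0],[0,0,0],[0,0,0],[0,0,0],[0,0,0],[0,0,0],[0,0,0],[0,0,0]]' --grip '[0.4,0.3,0.2,0.1,0,0,0,0,0,0]'

```text
time_s: 3.9
eef_pos: [0.4288, 0.2424, 0.1136]
eef_rot: [-0.0, 0.605, 0.796, -0.0]
wrist_force: [-0.0, 0.5, -5.1]
opening: 0.133
grasp_force: 58.6
```

```bash
python3 - <<'E'
from h import *
o,c,r=pose();print(o["wrist_force"],o["torque"],o["opening"],o["grasp_force"])
d=vision.camera("scene");cv2.imwrite("pics/s2.png",d["color"][120:260,320:500,::-1].repeat(3,0).repeat(3,1))
W=world(d);hsv=cv2.cvtColor(d["color"],cv2.COLOR_RGB2HSV)
m=(hsv[...,0]>95)&(hsv[...,0]<130)&(hsv[...,1]>110)&(hsv[...,2]>40)&(W[...,2]>.06)&(W[...,2]<.1)&(np.hypot(W[...,0]-.5,W[...,1]-.26)<.09)
Q=W[m];print(len(Q),cv2.minAreaRect(Q[:,:2].astype(np.float32)*1000));t=Q[Q[:,2]>np.percentile(Q[:,2],50)];print(np.linalg.lstsq(np.c_[t[:,:2],np.ones(len(t))],t[:,2],rcond=None)[0])
goal([*bay(-.195-.078),.088+.05],-12.5)
E
```

```text
[-2.16935331e-03  4.81519924e-01 -5.05288170e+00] [-0.09013063  0.26842881  0.00538539] 0.13260240840076162 58.56519341468811
545 ((497.4619140625, 262.0501708984375), (118.677978515625, 94.67178344726562), 15.153583526611328)
[-0.0066703   0.00079879  0.0789743 ]
t 3.95 pos [0.4299 0.2427 0.1152] shift [-254.3   -5.3  -22.9] rot [ 0.0019 -0.0005  0.4894]
```

View pics/s2.png

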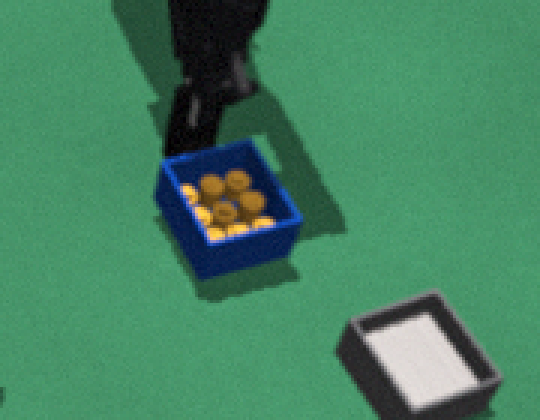

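Emit:
play_rows --xyz '[[-15,0,-10],[-45,-1,-20],[-80,-2,-23],[-115,-2,-23],[-150,-3,-23],[-185,-4,-23],[-215,-5,-23],[-240,-5,-23],[-254,-5,-23],[-254,-5,-23]]' --rot '[[0,0,0.03],[0,0,0.09],[0,0,0.155],[0,0,0.22],[0,0,0.29],[0,0,0.36],[0,0,0.42],[0,0,0.465],[0,0,0.489],[0,0,0.489]]' --grip '[0,0,0,0,0,0,0,0,0,0]'

```text
time_s: 5.2
eef_pos: [0.4924, -0.0045, 0.1365]
eef_rot: [0.0, 0.78, 0.625, 0.0]
wrist_force: [0.3, 0.5, -5.3]
opening: 0.13
grasp_force: 58.8
```

```bash
cat > b.py <<'E'
from h import *
import sys
o,c,r=pose();print(o["time_s"],"bayTCP",(tobay(c)*1000).round(1),c.round(4),"F",o["wrist_force"].round(2),"T",o["torque"].round(2),o["opening"],o["grasp_force"])
for n in("top","scene"):
    d=vision.camera(n);W=world(d);hsv=cv2.cvtColor(d["color"],cv2.COLOR_RGB2HSV);zb=c[2]-.089
    dx=W[...,0]-B0[0];dy=W[...,1]-B0[1];u=dx*np.cos(A)+dy*np.sin(A);v=-dx*np.sin(A)+dy*np.cos(A)
    pb=tobay(c)+[.078,0]
    m=(hsv[...,0]>95)&(hsv[...,0]<130)&(hsv[...,1]>110)&(hsv[...,2]>40)&(W[...,2]>zb+.042)&(W[...,2]<zb+.062)&(np.hypot(u-pb[0],v-pb[1])<.08)
    Q=np.c_[u[m],v[m]].astype(np.float32)*1000;print(n,len(Q),[np.round(t,1) for t in cv2.minAreaRect(Q)])
    red=(hsv[...,1]>150)&((hsv[...,0]<8)|(hsv[...,0]>172))&(W[...,2]>.02)&(abs(v)<.075)&(u<0)&(u>-.17)
    q=W[red][:,2]*1000;uu=u[red]*1000;k=np.argsort(uu);k1=k[:len(k)//5];k2=k[-len(k)//5:];print("  catch u",np.percentile(uu,[2,98]).round(1),"z outer/inner",np.median(q[k1]).round(1),np.median(q[k2]).round(1))
E
python3 b.py; python3 -c "
from h import *
goal([*bay(-.195-.078),.138],-12.5)"
```

```text
5.2 bayTCP [-273.3   -0.9] [ 0.4924 -0.0045  0.1365] F [ 0.29  0.45 -5.26] T [ 0.02  0.3  -0.01] 0.12986108317699227 58.815688490867615
top 124 [array([-184.5,    1.3]), array([87.6, 79.6]), np.float64(89.7)]
  catch u [-129.3  -53.7] z outer/inner 78.1 48.6
scene 355 [array([-195.8,    1.6]), array([ 90.5, 104.2]), np.float64(89.2)]
  catch u [-129.7  -53.4] z outer/inner 76.4 47.0
t 5.3 pos [ 0.4919 -0.0032  0.1362] shift [-0.3  1.1 -1.8] rot [-0.0007 -0.0004  0.0005]
```

Emit:
play_rows --xyz '[[-1,0,8],[-1,0,18],[-1,0,26],[-1,0,32],[-1,0,36],[-1,0,39],[-1,0,40],[-1,0,41],[-1,0,41],[-1,0,41]]' --rot '[[0,0,0],[0,0,0],[0,0,0],[0,0,0],[0,0,0],[0,0,0],[0,0,0],[0,0,0],[0,0,0],[0,0,0]]' --grip '[0,0,0,0,0,0,0,0,0,0]'

```text
time_s: 6.55
eef_pos: [0.4921, -0.0046, 0.0954]
eef_rot: [0.0, 0.78, 0.626, 0.0]
wrist_force: [-0.4, -0.2, -6.1]
opening: 0.129
grasp_force: 58.7
```

Emit:
play_rows --xyz '[[0,0,0.5],[0,0,1],[0,0,1.5],[0,0,1.5],[0,0,1.5],[0,0,1.5],[0,0,1.5],[0,0,1.5],[0,0,1.5],[0,0,1.5]]' --rot '[[0,0,0],[0,0,0],[0,0,0],[0,0,0],[0,0,0],[0,0,0],[0,0,0],[0,0,0],[0,0,0],[0,0,0]]' --grip '[0,0,0,0,0,0,0,0,0,0]'

```text
time_s: 7.8
eef_pos: [0.4921, -0.0046, 0.0938]
eef_rot: [0.0, 0.78, 0.626, 0.0]
wrist_force: [0.6, -0.1, -5.2]
opening: 0.136
grasp_force: 58.8
```

```bash
python3 b.py
```

```text
7.8 bayTCP [-273.6   -1.1] [ 0.4921 -0.0046  0.0938] F [ 0.58 -0.09 -5.22] T [ 0.1   0.28 -0.02] 0.1358214270602718 58.75953733921051
top 117 [array([-184.4,    1.2]), array([87.6, 78.5]), np.float64(89.7)]
  catch u [-129.2  -52.9] z outer/inner 78.0 48.8
scene 311 [array([-195.4,    0.4]), array([ 90.3, 105.3]), np.float64(89.9)]
  catch u [-144.   -53.2] z outer/inner 76.3 47.0
```

Emit:
play_rows --xyz '[[0,0,0.5],[0,0,0.5],[0,0,1],[0,0,1],[0,0,1.5],[0,0,1.5],[0,0,1.5],[0,0,1.5],[0,0,1.5],[0,0,1.5]]' --rot '[[0,0,0],[0,0,0],[0,0,0],[0,0,0],[0,0,0],[0,0,0],[0,0,0],[0,0,0],[0,0,0],[0,0,0]]' --grip '[0,0,0,0,0,0,0,0,0,0]'

```text
time_s: 9.15
eef_pos: [0.4926, -0.0047, 0.0934]
eef_rot: [0.0, 0.78, 0.626, 0.0]
wrist_force: [-3.6, 1.4, 8.6]
opening: 0.135
grasp_force: 60.8
```

The bin is on the bed. I'll ease the downward press a little, then slide it to just short of the catch.

Emit:
play_rows --xyz '[[0,0,-0.4],[0,0,-0.7],[0,0,-0.7],[0,3,-0.7],[0,8,-0.7],[0,14,-0.7],[0,20,-0.7],[0,26,-0.7],[0,30,-0.7],[0,30,-0.7]]' --rot '[[0,0,0],[0,0,0],[0,0,0],[0,0,0],[0,0,0],[0,0,0],[0,0,0],[0,0,0],[0,0,0],[0,0,0]]' --grip '[0,0,0,0,0,0,0,0,0,0]'

```text
time_s: 10.4
eef_pos: [0.522, -0.0113, 0.0934]
eef_rot: [0.0, 0.78, 0.626, 0.0]
wrist_force: [-1.4, -0.1, 5.1]
opening: 0.131
grasp_force: 60.5
```

```bash
python3 b.py
```

```text
10.4 bayTCP [-242.9   -1.1] [ 0.522  -0.0113  0.0934] F [-1.38 -0.1   5.06] T [0.03 0.2  0.01] 0.13100942982137057 60.48879861831665
top 93 [array([-149.8,    1.3]), array([87.5, 70.5]), np.float64(90.0)]
  catch u [-129.8  -54.1] z outer/inner 78.3 49.9
scene 304 [array([-165.3,    0.6]), array([106.2,  89.8]), np.float64(0.2)]
  catch u [-126.8  -52.8] z outer/inner 76.8 46.9
```

Emit:
play_rows --xyz '[[0,2,-0.4],[0,5,-0.4],[0,8,-0.4],[0,11,-0.4],[0,14,-0.4],[0,17,-0.4],[0,20,-0.4],[0,23,-0.4],[0,25,-0.4],[0,25,-0.4]]' --rot '[[0,0,0],[0,0,0],[0,0,0],[0,0,0],[0,0,0],[0,0,0],[0,0,0],[0,0,0],[0,0,0],[0,0,0]]' --grip '[0,0,0,0,0,0,0,0,0,0]'

```text
time_s: 11.75
eef_pos: [0.5455, -0.0164, 0.0934]
eef_rot: [-0.0, 0.78, 0.626, -0.0]
wrist_force: [-4.0, 1.3, 5.3]
opening: 0.135
grasp_force: 60.5
```

```bash
python3 b.py
```

```text
11.75 bayTCP [-218.8   -1. ] [ 0.5455 -0.0164  0.0934] F [-3.96  1.28  5.34] T [0.13 0.48 0.04] 0.13465343044453268 60.51877498626709
top 71 [array([-119.8,    0.7]), array([87.4, 60.4]), np.float64(88.3)]
  catch u [-129.7  -50.1] z outer/inner 78.6 57.0
scene 285 [array([-143. ,    0.5]), array([ 90.3, 109.6]), np.float64(88.9)]
  catch u [-129.8  -48.9] z outer/inner 76.1 56.3
```

Emit:
play_rows --xyz '[[0,4,-0.3],[0,8,-0.3],[0,12,-0.3],[0,16,-0.3],[0,20,-0.3],[0,24,-0.3],[0,28,-0.3],[0,32,-0.3],[0,36,-0.3],[0,40,-0.3]]' --rot '[[0,0,0],[0,0,0],[0,0,0],[0,0,0],[0,0,0],[0,0,0],[0,0,0],[0,0,0],[0,0,0],[0,0,0]]' --grip '[0,0,0,0,0,0,0,0,0,0]'

```text
time_s: 13.1
eef_pos: [0.585, -0.0252, 0.0935]
eef_rot: [-0.0, 0.78, 0.626, -0.0]
wrist_force: [-1.7, 0.1, -2.0]
opening: 0.133
grasp_force: 59.4
```

```bash
python3 b.py
```

```text
13.1 bayTCP [-178.4   -1.1] [ 0.585  -0.0252  0.0935] F [-1.72  0.12 -2.02] T [0.01 0.32 0.04] 0.13273447724064674 59.38586890697479
top 63 [array([-72.5,  -5.4]), array([77.1, 45.3]), np.float64(88.2)]
  catch u [-98.7 -47.3] z outer/inner 72.5 68.3
scene 275 [array([-99.8,  -1.2]), array([104.2,  87. ]), np.float64(1.1)]
  catch u [-135.2  -47.4] z outer/inner 76.3 66.1
```

Emit:
play_rows --xyz '[[0,5,0],[0,10,0],[0,15,0],[0,20,0],[0,25,0],[0,30,0],[0,35,0],[0,40,0],[0,45,0],[0,50,0]]' --rot '[[0,0,0],[0,0,0],[0,0,0],[0,0,0],[0,0,0],[0,0,0],[0,0,0],[0,0,0],[0,0,0],[0,0,0]]' --grip '[0,0,0,0,0,0,0,0,0,0]'

```text
time_s: 14.45
eef_pos: [0.6339, -0.0361, 0.0936]
eef_rot: [-0.0, 0.78, 0.626, -0.0]
wrist_force: [-1.0, -0.2, -4.1]
opening: 0.128
grasp_force: 59.1
```

Emit:
play_rows --xyz '[[0,3,0],[0,6,0],[0,9,0],[0,12,0],[0,15,0],[0,18,0],[0,20,0],[0,22,0],[0,24,0],[0,25,0]]' --rot '[[0,0,0],[0,0,0],[0,0,0],[0,0,0],[0,0,0],[0,0,0],[0,0,0],[0,0,0],[0,0,0],[0,0,0]]' --grip '[0,0,0,0,0,0,0,0,0,0]'

```text
time_s: 15.7
eef_pos: [0.6581, -0.0414, 0.0936]
eef_rot: [-0.0, 0.78, 0.626, -0.0]
wrist_force: [-0.5, 0.4, -2.9]
opening: 0.131
grasp_force: 59.0
```

```bash
python3 b.py
```

```text
15.7 bayTCP [-103.5   -1.1] [ 0.6581 -0.0414  0.0936] F [-0.46  0.35 -2.88] T [0.02 0.29 0.03] 0.13094293837383564 58.9657723903656
top 86 [array([-22.4,  -0.3]), array([97.1, 87.1]), np.float64(2.3)]
  catch u [-130.8 -112.1] z outer/inner 76.0 77.2
scene 195 [array([-36.2,   0.2]), array([82.2, 90.4]), np.float64(1.1)]
  catch u [-126.4  -47.3] z outer/inner 77.2 66.7
```

Emit:
play_rows --xyz '[[0,1,0.2],[0,2,0.3],[0,3,0.3],[0,4,0.3],[0,5,0.3],[0,6,0.3],[0,7,0.3],[0,8,0.3],[0,8,0.3],[0,8,0.3]]' --rot '[[0,0,0],[0,0,0],[0,0,0],[0,0,0],[0,0,0],[0,0,0],[0,0,0],[0,0,0],[0,0,0],[0,0,0]]' --grip '[0,0,0,0,0,0,0,0,0,0]'

```text
time_s: 17.05
eef_pos: [0.6661, -0.0432, 0.0935]
eef_rot: [0.0, 0.78, 0.626, 0.0]
wrist_force: [-0.4, 0.1, -2.8]
opening: 0.132
grasp_force: 59.2
```

Emit:
play_rows --xyz '[[0,0.5,0],[0,1,0],[0,1.5,0],[0,2,0],[0,2.5,0],[0,3,0],[0,3.5,0],[0,4,0],[0,4,0],[0,4,0]]' --rot '[[0,0,0],[0,0,0],[0,0,0],[0,0,0],[0,0,0],[0,0,0],[0,0,0],[0,0,0],[0,0,0],[0,0,0]]' --grip '[0,0,0,0,0,0,0,0,0,0]'

```text
time_s: 18.3
eef_pos: [0.6698, -0.044, 0.0934]
eef_rot: [0.0, 0.78, 0.626, 0.0]
wrist_force: [-1.9, -0.0, 0.0]
opening: 0.13
grasp_force: 59.6
```

```bash
python3 b.py
```

```text
18.3 bayTCP [-91.5  -1. ] [ 0.6698 -0.044   0.0934] F [-1.94 -0.02  0.  ] T [0.05 0.27 0.  ] 0.12997268645685786 59.58330273628235
top 11 [array([  4.5, -19.6]), array([118.7,  57.1]), np.float64(47.9)]
  catch u [-130.7  -96.6] z outer/inner 78.8 74.8
scene 192 [array([-31.,   1.]), array([91.6, 67.4]), np.float64(88.1)]
  catch u [-127.2  -47. ] z outer/inner 77.9 67.3
```

Emit:
play_rows --xyz '[[0,0.5,0],[0,1,0],[0,1.5,0],[0,2,0],[0,2.5,0],[0,3,0],[0,3.5,0],[0,4,0],[0,4,0],[0,4,0]]' --rot '[[0,0,0],[0,0,0],[0,0,0],[0,0,0],[0,0,0],[0,0,0],[0,0,0],[0,0,0],[0,0,0],[0,0,0]]' --grip '[0,0,0,0,0,0,0,0,0,0]'

```text
time_s: 19.65
eef_pos: [0.6738, -0.0449, 0.0935]
eef_rot: [0.0, 0.78, 0.626, 0.0]
wrist_force: [-1.5, 0.3, 1.5]
opening: 0.13
grasp_force: 59.9
```

Emit:
play_rows --xyz '[[0,0.5,0],[0,1,0],[0,1.5,0],[0,2,0],[0,2.5,0],[0,3,0],[0,3,0],[0,3,0],[0,3,0],[0,3,0]]' --rot '[[0,0,0],[0,0,0],[0,0,0],[0,0,0],[0,0,0],[0,0,0],[0,0,0],[0,0,0],[0,0,0],[0,0,0]]' --grip '[0,0,0,0,0,0,0,0,0,0]'

```text
time_s: 20.9
eef_pos: [0.6767, -0.0455, 0.0935]
eef_rot: [0.0, 0.78, 0.626, 0.0]
wrist_force: [-2.8, 0.0, 3.0]
opening: 0.134
grasp_force: 60.1
```

```bash
python3 b.py
```

```text
20.9 bayTCP [-84.5  -1.1] [ 0.6767 -0.0455  0.0935] F [-2.81  0.03  2.98] T [0.12 0.36 0.  ] 0.1341115202254543 60.07914662361145
top 6 [array([-43.5, -44.2]), array([ 1.2, 21.4]), np.float64(88.2)]
  catch u [-130.5  -88.8] z outer/inner 77.7 74.2
scene 190 [array([-27.7,   0.4]), array([62.1, 90.5]), np.float64(0.1)]
  catch u [-127.   -48.5] z outer/inner 76.7 67.1
```

Emit:
play_rows --xyz '[[0,0.5,-0.2],[0,1,-0.2],[0,1.5,-0.2],[0,2,-0.2],[0,2.5,-0.2],[0,3,-0.2],[0,3,-0.2],[0,3,-0.2],[0,3,-0.2],[0,3,-0.2]]' --rot '[[0,0,0],[0,0,0],[0,0,0],[0,0,0],[0,0,0],[0,0,0],[0,0,0],[0,0,0],[0,0,0],[0,0,0]]' --grip '[0,0,0,0,0,0,0,0,0,0]'

```text
time_s: 22.25
eef_pos: [0.6794, -0.0461, 0.0935]
eef_rot: [-0.0, 0.78, 0.626, -0.0]
wrist_force: [-3.4, 1.2, 1.7]
opening: 0.131
grasp_force: 59.9
```

Emit:
play_rows --xyz '[[0,0.5,0],[0,1,0],[0,1.5,0],[0,2,0],[0,2.5,0],[0,3,0],[0,3,0],[0,3,0],[0,3,0],[0,3,0]]' --rot '[[0,0,0],[0,0,0],[0,0,0],[0,0,0],[0,0,0],[0,0,0],[0,0,0],[0,0,0],[0,0,0],[0,0,0]]' --grip '[0,0,0,0,0,0,0,0,0,0]'

```text
time_s: 23.5
eef_pos: [0.682, -0.0467, 0.0935]
eef_rot: [-0.0, 0.78, 0.626, -0.0]
wrist_force: [-5.8, 0.6, 2.3]
opening: 0.131
grasp_force: 60.1
```

```bash
python3 b.py
```

```text
23.5 bayTCP [-79.1  -1.1] [ 0.682  -0.0467  0.0935] F [-5.81  0.65  2.26] T [ 0.19  0.87 -0.02] 0.13053434043727818 60.06626844406128
top 5 [array([-37.4, -44.2]), array([16.,  1.]), np.float64(1.0)]
  catch u [-130.4  -80.6] z outer/inner 77.6 72.2
scene 188 [array([-25.2,   0.3]), array([56. , 90.4]), np.float64(0.8)]
  catch u [-126.8  -47. ] z outer/inner 77.8 67.6
```

The buffer is compressing, with about 6 N at bin x ≈ -1. I'll continue gently.

Emit:
play_rows --xyz '[[0,0.5,0],[0,1,0],[0,1.5,0],[0,2,0],[0,2.5,0],[0,3,0],[0,3,0],[0,3,0],[0,3,0],[0,3,0]]' --rot '[[0,0,0],[0,0,0],[0,0,0],[0,0,0],[0,0,0],[0,0,0],[0,0,0],[0,0,0],[0,0,0],[0,0,0]]' --grip '[0,0,0,0,0,0,0,0,0,0]'

```text
time_s: 24.85
eef_pos: [0.6843, -0.0472, 0.0935]
eef_rot: [-0.001, 0.78, 0.626, -0.001]
wrist_force: [-9.4, 1.3, 4.2]
opening: 0.129
grasp_force: 60.4
```

```bash
python3 b.py
```

```text
24.85 bayTCP [-76.7  -1. ] [ 0.6843 -0.0472  0.0935] F [-9.41  1.33  4.16] T [0.17 1.13 0.03] 0.12936562752997044 60.38206100463867
top 10 [array([-27.3, -43.2]), array([35.8,  1.9]), np.float64(5.3)]
  catch u [-130.   -77.2] z outer/inner 77.8 71.5
scene 187 [array([-24. ,   0.8]), array([90.4, 52.5]), np.float64(89.4)]
  catch u [-126.8  -48.1] z outer/inner 78.3 67.3
```

Emit:
play_rows --xyz '[[0,0.5,-0.1],[0,1,-0.2],[0,1.5,-0.2],[0,2,-0.2],[0,2,-0.2],[0,2,-0.2],[0,2,-0.2],[0,2,-0.2],[0,2,-0.2],[0,2,-0.2]]' --rot '[[0,0,0],[0,0,0],[0,0,0],[0,0,0],[0,0,0],[0,0,0],[0,0,0],[0,0,0],[0,0,0],[0,0,0]]' --grip '[0,0,0,0,0,0,0,0,0,0]'

```text
time_s: 26.2
eef_pos: [0.6859, -0.0475, 0.0936]
eef_rot: [-0.001, 0.78, 0.626, -0.001]
wrist_force: [-10.5, 2.4, 5.7]
opening: 0.134
grasp_force: 60.4
```

```bash
python3 b.py
```

```text
26.2 bayTCP [-75.  -1.] [ 0.6859 -0.0475  0.0936] F [-10.45   2.38   5.71] T [ 0.16  1.27 -0.04] 0.1335600232757124 60.413931012153625
top 9 [array([-26.3, -43.2]), array([34.3,  2. ]), np.float64(4.6)]
  catch u [-130.1  -74.1] z outer/inner 78.9 56.7
scene 184 [array([-23.3,   0.6]), array([91. , 52.2]), np.float64(89.0)]
  catch u [-128.3  -57.3] z outer/inner 76.9 48.5
```

The catch's inner end has fallen from 67 to 48 mm (47 is down). I'll look to confirm.

Emit:
play_rows --xyz '[[0,0.5,0],[0,1,0],[0,1,0],[0,1,0],[0,1,0],[0,1,0],[0,1,0],[0,1,0],[0,1,0],[0,1,0]]' --rot '[[0,0,0],[0,0,0],[0,0,0],[0,0,0],[0,0,0],[0,0,0],[0,0,0],[0,0,0],[0,0,0],[0,0,0]]' --grip '[0,0,0,0,0,0,0,0,0,0]'

```text
time_s: 27.55
eef_pos: [0.6867, -0.0476, 0.0936]
eef_rot: [-0.002, 0.78, 0.626, -0.001]
wrist_force: [-11.3, 2.0, 6.5]
opening: 0.131
grasp_force: 60.5
```

```bash
python3 b.py; python3 - <<'E'
from h import *
d=vision.camera("scene");cv2.imwrite("pics/s3.png",cv2.resize(d["color"][190:330,230:340,::-1],None,fx=4,fy=4))
E
```

```text
27.55 bayTCP [-74.3  -0.9] [ 0.6867 -0.0476  0.0936] F [-11.26   1.97   6.45] T [ 0.26  1.43 -0.06] 0.13076555950309715 60.49315810203552
top 10 [array([-26.7, -43.1]), array([35.3,  1.8]), np.float64(5.3)]
  catch u [-129.8  -72.2] z outer/inner 77.5 57.1
scene 188 [array([-22.1,   0.7]), array([51.8, 90.1]), np.float64(0.2)]
  catch u [-127.6  -55.9] z outer/inner 77.0 47.9
```

View pics/s3.png

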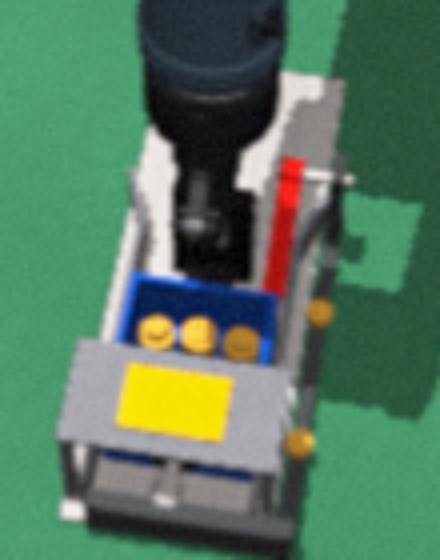

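The picture shows the red arm at (285,230) lying down behind the bin's rear wall at (275,295). I'll ease back onto the catch, then open.

Emit:
play_rows --xyz '[[0,-0.5,0],[0,-1,0],[0,-1.5,0],[0,-2,0],[0,-2.5,0],[0,-2.5,0],[0,-2.5,0],[0,-2.5,0],[0,-2.5,0],[0,-2.5,0]]' --rot '[[0,0,0],[0,0,0],[0,0,0],[0,0,0],[0,0,0],[0,0,0],[0,0,0],[0,0,0],[0,0,0],[0,0,0]]' --grip '[0,0,0,0,0,0,0,0,0,0]'

```text
time_s: 28.95
eef_pos: [0.6853, -0.0474, 0.0935]
eef_rot: [-0.001, 0.78, 0.626, -0.0]
wrist_force: [-4.9, 0.6, 3.1]
opening: 0.132
grasp_force: 59.9
```

```bash
python3 b.py
```

```text
28.95 bayTCP [-75.7  -1. ] [ 0.6853 -0.0474  0.0935] F [-4.94  0.55  3.1 ] T [0.12 0.7  0.01] 0.13241183764783698 59.9096953868866
top 9 [array([-31. , -43.7]), array([29.1,  1.7]), np.float64(5.7)]
  catch u [-129.9  -74.6] z outer/inner 79.5 57.9
scene 186 [array([-23.1,   0.6]), array([52.6, 90.1]), np.float64(0.8)]
  catch u [-127.8  -56.8] z outer/inner 77.1 48.3
```

Emit:
play_rows --xyz '[[0,-0.3,0],[0,-0.6,0],[0,-0.9,-0.2],[0,-0.9,-0.3],[0,-0.9,-0.3],[0,-0.9,-0.3],[0,-0.9,-0.3],[0,-0.9,-0.3],[0,-0.9,-0.3],[0,-0.9,-0.3]]' --rot '[[0,0,0],[0,0,0],[0,0,0],[0,0,0],[0,0,0],[0,0,0],[0,0,0],[0,0,0],[0,0,0],[0,0,0]]' --grip '[0,0,0,0,0,0.15,0.2,0.3,0.4,0.4]'

```text
time_s: 30.3
eef_pos: [0.6856, -0.0475, 0.0946]
eef_rot: [0.001, 0.78, 0.626, 0.0]
wrist_force: [0.6, -0.4, 0.1]
opening: 0.399
grasp_force: 0.0
```

```bash
python3 b.py
```

```text
30.3 bayTCP [-75.4  -1.1] [ 0.6856 -0.0475  0.0946] F [ 0.63 -0.44  0.07] T [0.01 0.01 0.02] 0.3993645154196883 0.0
top 7 [array([-27.5, -43.4]), array([36.2,  1.7]), np.float64(4.7)]
  catch u [-129.7  -74.5] z outer/inner 77.5 57.7
scene 178 [array([-24.5,   0.4]), array([57.8, 90.5]), np.float64(0.7)]
  catch u [-126.2  -59.3] z outer/inner 77.7 50.3
```

Emit:
play_rows --xyz '[[0,0,-5],[0,0,-15],[0,0,-30],[0,0,-50],[0,0,-75],[0,0,-100],[0,0,-125],[0,0,-150],[0,0,-160],[0,0,-160]]' --rot '[[0,0,0],[0,0,0],[0,0,0],[0,0,0],[0,0,0],[0,0,0],[0,0,0],[0,0,0],[0,0,0],[0,0,0]]' --grip '[0.4,0.4,0.4,0.4,0.4,0.4,0.4,0.4,0.4,0.4]'

```text
time_s: 31.65
eef_pos: [0.6854, -0.0474, 0.2555]
eef_rot: [0.001, 0.78, 0.626, 0.001]
wrist_force: [0.6, 0.3, 0.2]
opening: 0.405
grasp_force: 0.0
```

```bash
python3 b.py; python3 - <<'E'
from h import *
d=vision.camera("scene");W=world(d);cv2.imwrite("pics/s4.png",cv2.resize(d["color"][190:330,230:340,::-1],None,fx=4,fy=4))
dx=W[...,0]-B0[0];dy=W[...,1]-B0[1];u=dx*np.cos(A)+dy*np.sin(A);v=-dx*np.sin(A)+dy*np.cos(A);Z=W[...,2]
t=(d["color"].max(2)<80)&(Z>.1)&(Z<.125)&(abs(v)<.05)&(u>-.13)&(u<-.04);print("tab top",(np.c_[u,v,Z].reshape(-1,1) if 0 else [np.percentile(q[t]*1000,[5,50,95]).round(1) for q in(u,v,Z)]))
E
```

```text
31.65 bayTCP [-75.6  -1. ] [ 0.6854 -0.0474  0.2555] F [0.56 0.35 0.23] T [0.   0.03 0.03] 0.4045788114890365 0.0
top 0 [array([0., 0.]), array([0., 0.]), np.float64(0.0)]
  catch u [-129.1  -60.2] z outer/inner 79.1 51.9
scene 0 [array([0., 0.]), array([0., 0.]), np.float64(0.0)]
  catch u [-124.5  -58.5] z outer/inner 76.4 50.3
tab top [array([-82.2, -74.7, -71.7]), array([-19.8,   0.7,  21.5]), array([101.5, 112.2, 116.4])]
```

View pics/s4.png

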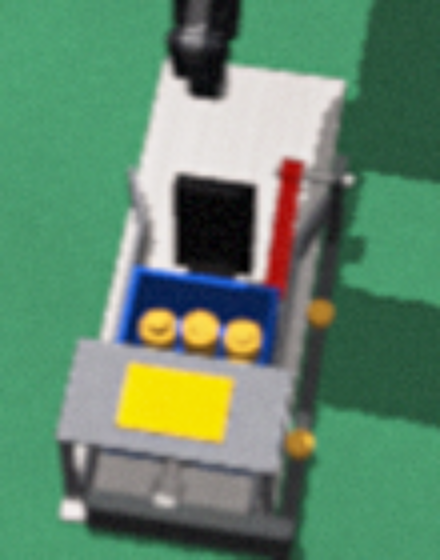

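```bash
python3 - <<'E'
from h import *
for n in("top","scene"):
  for d in(pickle.load(open(n+".pkl","rb")),vision.camera(n)):
    W=world(d);hsv=cv2.cvtColor(d["color"],cv2.COLOR_RGB2HSV)
    dx=W[...,0]-B0[0];dy=W[...,1]-B0[1];u=dx*np.cos(A)+dy*np.sin(A);v=-dx*np.sin(A)+dy*np.cos(A);Z=W[...,2]
    m=(hsv[...,1]>150)&((hsv[...,0]<8)|(hsv[...,0]>172))&(Z>.03)&(v>.036)&(v<.046)&(u<-.062)&(u>-.115)
    p=np.polyfit(u[m],Z[m],1);print(n,m.sum(),p,"z@-70",np.polyval(p,-.07))
E
```

```text
top 76 [-0.45921659  0.02145326] z@-70 0.05359842495995873
top 74 [-0.44924927  0.02253665] z@-70 0.053984095525299675
scene 94 [-0.48377032  0.01805675] z@-70 0.05192067528374975
scene 97 [-0.46436874  0.01959909] z@-70 0.05210490227620305
```

```bash
python3 -c "
from bench import ctrl
print(ctrl.hand_in())"
```

```text
the job is handed in; nothing more can be done
None
```

The blue bin is home in the bay with the red catch down behind it, the gripper is open and raised clear, and the job is handed in at about 32 s; no verdict came back.

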